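# Gauge the depth of a milled channel with a sprung-probe depth gauge

## Robot

A 7-joint arm with a two-finger parallel gripper is mounted at the origin on a cart in front of the work surface, level with it; the furniture and walls round the work are solid. World frame = base frame: x ahead of the robot, y to its left, z up, the work surface at z = 0. Lengths are in m, angles in rad, forces in N, time in s.
With the tool pointing down it reaches from about 0.35 to 0.9 m from the base axis. Payload 8.1 kg.
Tool frame: the origin (TCP) lies where the fingers leave the gripper's body, on its centre line; the fingertips stand 66 mm ahead of it and the grasp point (between the pads) lies 47 mm ahead of it (arm.tip_reach is the distance from the TCP to the fingertips, in m); z points along the fingers, y is the direction in which the jaws open and shut (so a half turn about z gives the same grasp; the last joint's range is limited). The gripper opens to 92 mm and grips with 3 to 60 N. Pads are 19 mm wide; open, the fingers measure 130 mm over their backs; the gripper's body (75 mm by 190 mm) begins 47 mm behind the grasp point.
Start: joints at [-1.323, 0.434, 0.025, 1.573, -0.012, 1.134, -0.075], TCP at [0.215, 0.587, 0.292] pointing down, gripper open.
Joint ranges: [-2.62, 2.62], [-0.44, 2.09], [-1.27, 1.32], [0.08, 2.57], [-1.32, 4.46], [0.12, 2], [-2.74, 2.74]. Speed limits (rad/s): [2.22, 2.22, 3.01, 3.01, 3.14, 3.14, 3.14].

## Interface

Orientations are given as a rotation vector (axis times angle).
In Python, from cell import arm gives the robot as it stands.
- The arm moves only by the tool carry_out, never from a script. Its argument "plan" is a list of rows, each a list of 5 numbers: the shift along the world's x, y, z in cm, then the turn about the world's z in rad, then the finger opening in cm, from 0 to 9.18. In form: [[tx, ty, tz, spin, fingers], ...]. A call has 1 to 20 rows; each row is the pose to reach, as a shift and turn from the pose measured when the call began; what a row does not reach only later rows make up. A row lasts 1/10 s, in which the tool goes at most 50 mm and 8.59 degrees, less where a joint would pass 70% of its speed; a pose out of reach is approached as far as the arm can. A call with a gripper value outside its range is refused whole. The fingers move at their own pace and stop on an object; "squeeze" is the grip in N (left out, the last holds). Time passes only in rows, so rows that repeat a pose let the fingers close. It gives the time, the measured TCP pose, the force and the opening at its end, in the units of the state.
- arm.observe(): the state, without advancing time (a new reading comes with each control period).
- arm.get_image(name): name is "scene" or "top" or "wrist"; returns (picture, depth): 480x640x3 uint8, red, green, blue; 480x640 float32, m along the optical axis (not along the pixel's ray), 0 where there is no reading.
- arm.get_calibration(name): a dict with "intrinsics" (3x3 intrinsics, pixels), "D" ([k1, k2, p1, p2, k3] as OpenCV has them; the pictures are not rectified), "rvec" (rotation vector, rad) and "tvec" (3), from world to camera coordinates, as OpenCV has them; the wrist camera has in their place "tool_from_camera" (4x4, takes a point from camera to tool coordinates, whose origin is the TCP and whose axes are the flange's). Camera axes: x right, y down, z forward; pixel columns grow to the right and rows downward; lengths in m; the calibration is good to about 2 mm. A picture is of the moment at which its call begins: read the wrist's pose just before it. get_calibration takes no time and is no camera call.
- arm.sign_off(): hands the job in, once; it reports no verdict.
The state is a dict: "clock": time; "joints": joint angles; "dq": joint speeds; "joint_efforts": joint torques, N m; "position": TCP position; "ee_rot": TCP orientation; "force": force on the tool from outside, world axes, zero at the start; "ft_torque": the same for the moment, N m; "width": opening from 0.0 (shut) to 1.0 (fully open).
Only numpy, scipy, OpenCV 4.12 (cv2) and the standard library are available. Lean on these libraries where they do the work, as an engineer would, in place of code of your own. Each camera call takes 0.05 s, during which the arm holds its last target. There are 200 camera calls.

## Task

Take the depth gauge from its stand and measure the slot in the aluminium block: feel for the slot with the sprung probe, without forcing the probe against the block, then, foot square across the slot, press gently but firmly until the foot sits flat on the block, and hold it there about a second. Put the gauge back upright in its stand so that the pointer still shows that depth, and leave the things around undisturbed.

Things in the scene. Friction and masses are not known exactly. Their poses are not given: they have to be found in the camera images.
- gauge_grip (a point): Depth gauge (loose, about 0.16 kg): centre of its grey square barrel, 22 x 22 mm, 74 mm tall, 50 mm above the foot's underside. z is up along the barrel, x along the foot's long side. Take the barrel across its two y faces; the pointer tab stands 5 mm out of the -x face and must stay free. The barrel ends 32 mm above this point, a round steel cap 8 mm higher.
- gauge_foot (a point): Centre of the underside of the gauge's foot, a steel bar 46 (x) x 20 (y) x 8 mm (z) below the barrel; axes as gauge_grip. Pressed flat on the block, this point lies level with the block's top.
- probe_tip (a point): Tip of the gauge's sprung probe, a 4 mm round steel pin that sticks 18 mm out of the middle of the foot's underside. It slides up into the gauge against a spring: 1.2 N to start it, then 0.3 N more per mm (6.6 N when flush with the foot).
- pointer (a joint): Small brass pointer tab on the gauge's -x face: metres it has been pushed up the barrel. The probe carries it up and friction (0.5 N) leaves it at the highest point reached: the shallowest depth probed shows as 18 mm minus depth (over a slot 10 mm deep it ends at 0.008). Starts at 0 to 0.002; a probe pushed in too far anywhere spoils the reading.
- fixture: Fixed dark steel plate 124 (x) x 70 (y) x 12 mm (z), origin at the centre of its underside, on the worktop. On it, between two screw stops that reach 32 mm above the origin at |x| over 41 mm, a fixed aluminium block (block) 62 (x) x 56 mm (y) with one open-ended slot along its y, in the middle of its top.
- slot_about (a point): Rough middle of the slot's mouth, fixed to the fixture (axes as fixture), 50 mm above its origin. The true block top lies up to 2 mm above or below this point, and the slot's centre line up to 5 mm to either side of it in x; the slot is 8 mm wide and its floor (slot_floor) 8 to 12 mm deep. All three differ each time and are to be found by feel or sight.
- stand_seat (a point): Fixed black gauge stand, 76 x 60 mm: centre of the place where the gauge's foot rests, 35 mm above the worktop; axes as those of the parked gauge (half a turn round will do too). Lips 4 mm high surround the place, 50 (x) x 24 mm (y). A 20 mm wide gap is open below its middle, where the probe hangs free. Overhead, a screen panel hangs at z 0.45 to 0.55, x over 0.57.
Not all that is in view belongs to the job. Of the things that look like the part that bears gauge_grip, the larger one is meant.

How it is judged:
On the way:
1. the probe stands on the slot's floor and the foot is pressed flat on the block, square across the slot (z of gauge_foot in the frame of block between -0.0015 and 0.0012 m and y of gauge_foot in the frame of block between -0.018 and 0.018 m and angle between the z axis of gauge_foot and the z axis of block, either way round below 0.04 rad and angle between the x axis of gauge_foot and the x axis of block, either way round below 0.2 rad and contact force between gauge and block above 3 N and z of probe_tip in the frame of slot_floor below 0.0012 m and contact force between probe_c0 and slot_floor above 0.5 N), for 0.4 s.
At the end, for the whole second after the job is handed in: The gauge stands upright in its stand, its foot within 7 mm of the seat's centre and within 0.06 rad of upright, at rest and released, and its pointer shows the slot's depth within 1 mm (distance between gauge_foot and stand_seat below 0.007 m and angle between gauge_foot's own z axis and vertical below 0.06 rad and linear speed of gauge below 0.02 m/s and ((z of slot_floor in the frame of block between -0.00851 and -0.00799 m and value of joint pointer between 0.0085 and 0.011 m) or (z of slot_floor in the frame of block between -0.00901 and -0.00849 m and value of joint pointer between 0.008 and 0.0105 m) or (z of slot_floor in the frame of block between -0.00951 and -0.00899 m and value of joint pointer between 0.0075 and 0.01 m) or (z of slot_floor in the frame of block between -0.01001 and -0.00949 m and value of joint pointer between 0.007 and 0.0095 m) or (z of slot_floor in the frame of block between -0.01051 and -0.00999 m and value of joint pointer between 0.0065 and 0.009 m) or (z of slot_floor in the frame of block between -0.01101 and -0.01049 m and value of joint pointer between 0.006 and 0.0085 m) or (z of slot_floor in the frame of block between -0.01151 and -0.01099 m and value of joint pointer between 0.0055 and 0.008 m) or (z of slot_floor in the frame of block between -0.01201 and -0.01149 m and value of joint pointer between 0.005 and 0.0075 m))); the robot touches nothing.
It fails at once if the gauge is pressed on the block with more than 25 N (contact force between gauge and block above 25 N).
It fails at once if the probe is forced against the block's top or slot wall with more than 15 N (contact force between probe_c0 and block above 15 N).
It fails at once if a loose thing standing around (tape roll, cube charger, heatsink, bottle, jar) is moved more than 20 mm (distance of any of tape_roll, cube_charger, heatsink, flux_bottle, black_lid_jar from where it was at the start of the episode above 0.02 m).
It also fails if it takes over 72 s, if anything falls off the work surface, if the arm or the gripper's body presses on something with over 40 N, if the wrist force passes 120 N, or if a joint passes its speed limit or range.

## Working session

There is one attempt and no reset: what is moved stays moved. The work goes in short steps, Python scripts to look and compute and a tool call to move; the robot and the scene stay as the last step left them, time stands still between calls to the robot, and variables do not carry over. Pictures are saved under pics/ and viewed, about 8 in all and at most 12, crops included, and the job is handed in when it is done.

Besides the shell and the picture viewer there is one more tool, called after "Call:" as a command line: name --pt "numbers of a row" for each row, then --argument value for the rest. carry_out: Moves the arm, as the interface text tells. Its arguments: {"type":"object","properties":{"plan":{"type":"array"},"squeeze":{"type":"number"}},"required":["plan"]}

```bash
mkdir -p pics; ls; cat > h.py <<'E'
import numpy as np, cv2
from cell import arm
from scipy.spatial.transform import Rotation as R
def grab(n):
    s=arm.observe(); im,d=arm.get_image(n); c=arm.get_calibration(n)
    K=np.array(c['intrinsics']);D=np.array(c['D'])
    if n=='wrist':
        T=np.eye(4);T[:3,:3]=R.from_rotvec(s['ee_rot']).as_matrix();T[:3,3]=s['position']
        M=T@np.array(c['tool_from_camera'])
    else:
        T=np.eye(4);T[:3,:3]=cv2.Rodrigues(np.array(c['rvec'],float))[0];T[:3,3]=np.ravel(c['tvec']);M=np.linalg.inv(T)
    v,u=np.mgrid[0:480,0:640].astype(float)
    p=cv2.undistortPoints(np.stack([u.ravel(),v.ravel()],1)[:,None],K,D)[:,0]
    z=d.ravel()
    P=np.c_[p*z[:,None],z]@M[:3,:3].T+M[:3,3]; P[z==0]=np.nan
    return im,d,P.reshape(480,640,3),(K,D,M)
def proj(P,cal):
    K,D,M=cal;W=np.linalg.inv(M)
    return cv2.projectPoints(np.atleast_2d(P).astype(float),cv2.Rodrigues(W[:3,:3])[0],W[:3,3],K,D)[0][:,0]
def save(n,im,s=1): cv2.imwrite('pics/'+n+'.png',cv2.resize(im[:,:,::-1],None,fx=s,fy=s,interpolation=cv2.INTER_CUBIC))
E
python3 - <<'E'
from h import *
print(arm.observe())
for n in ['scene','top']:
    im,d,P,c=grab(n); save(n,im); np.savez('pics/'+n,im=im,P=P); print(n,c[2])
E
```

```text
pics
{'clock': 0.0, 'joints': array([-1.32256549,  0.43520577,  0.02498985,  1.57411586, -0.01161534,
        1.13397797, -0.07509798]), 'dq': array([ 0.00052728, -0.00175963, -0.00032957, -0.00026054,  0.00087948,
        0.00094185, -0.000522  ]), 'joint_efforts': array([ 4.50776652e-04, -6.67831850e+01,  9.85005274e-01, -3.14474022e+01,
       -6.07245625e-02,  4.26953263e-02,  1.49509606e-04]), 'position': array([0.21470733, 0.58652352, 0.29144851]), 'ee_rot': array([-5.48376430e-01, -3.09321999e+00,  2.44324481e-03]), 'force': array([-0.4010428 , -0.56734063,  0.4765866 ]), 'ft_torque': array([ 0.00786009,  0.03218973, -0.01044534]), 'width': 1.0001008906675972}
scene [[-0.870804   -0.32663504  0.367437    0.10730109]
 [-0.49122456  0.54771733 -0.67727702  0.96772303]
 [ 0.01997079 -0.77026961 -0.6374056   0.66145865]
 [ 0.          0.          0.          1.        ]]
top [[ 0.01247723 -0.99779548  0.06518057  0.35436449]
 [-0.999865   -0.011753    0.01148278  0.33955573]
 [-0.0106914  -0.06531504 -0.99780742  1.28505626]
 [ 0.          0.          0.          1.        ]]
```

View pics/scene.png

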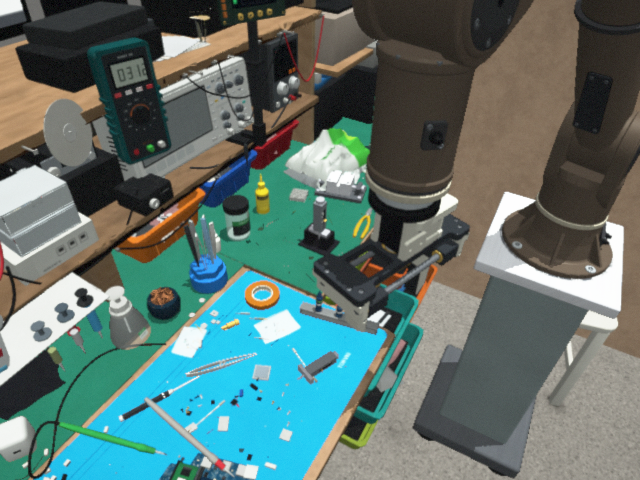

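View pics/top.png

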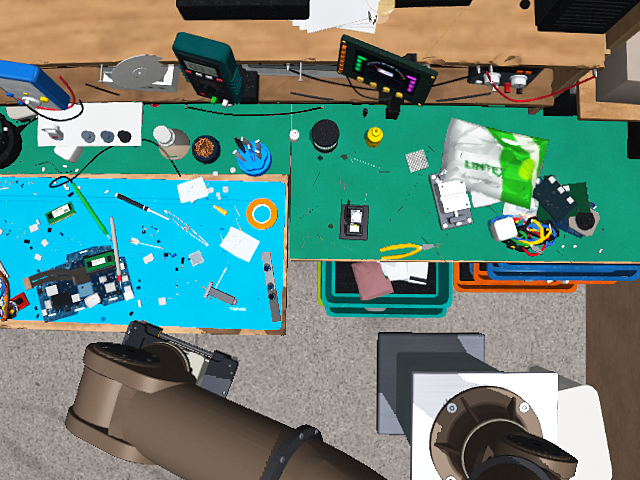

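```bash
python3 - <<'E'
from h import *
a=np.load('pics/scene.npz');b=np.load('pics/top.npz')
c1=cv2.resize(a['im'][160:270,270:390],(600,550),interpolation=cv2.INTER_CUBIC)
c2=cv2.resize(b['im'][165:255,320:490],(800,424),interpolation=cv2.INTER_CUBIC)
save('crop1',c1);save('crop2',c2)
for uv in [(354,220),(354,212),(345,235),(450,200),(450,215),(436,185),(466,215),(418,160),(400,251),(375,136),(268,280),(220,293)]:
    print('top',uv,b['P'][uv[1],uv[0]].round(3))
for uv in [(320,190),(320,205),(320,235),(345,185),(330,180),(335,320)]:
    print('scene',uv,a['P'][uv[1],uv[0]].round(3))
P=b['P'][165:255,320:490]; z=P[...,2]
np.set_printoptions(linewidth=250)
print((z[5:85:3,100:160:3]*1000).round(0).astype(int))
print((z[35:80:2,15:55:2]*1000).round(0).astype(int))
E
```

```text
top (354, 220) [0.466 0.295 0.123]
top (354, 212) [0.482 0.295 0.122]
top (345, 235) [0.444 0.31  0.01 ]
top (450, 200) [0.518 0.091 0.049]
top (450, 215) [0.49  0.084 0.015]
top (436, 185) [0.555 0.114 0.014]
top (466, 215) [0.491 0.049 0.012]
top (418, 160) [0.609 0.153 0.013]
top (400, 251) [ 0.412  0.19  -0.001]
top (375, 136) [0.647 0.251 0.071]
top (268, 280) [0.345 0.473 0.019]
top (220, 293) [0.316 0.576 0.018]
scene (320, 190) [0.569 0.113 0.01 ]
scene (320, 205) [0.467 0.301 0.116]
scene (320, 235) [0.464 0.302 0.037]
scene (345, 185) [0.503 0.105 0.043]
scene (330, 180) [0.543 0.11  0.047]
scene (335, 320) [0.336 0.472 0.006]
[[                   1                    6                    2                    3                    3                   -3                    1                    8                   16                   35                   45
                    51                   65                   70                   71                   78                   74                   79                   81                   89]
 [                   4        
[... 20219 characters left out ...]
  0                    5                    1                    0                   -1                    7                    2                   -1]
 [                   5                   -2                   -2                    0                    0                    0                    6                    2                    1                    3                    6
                     4                    2                   -3                    5                    4                    0                    5                    4                    0]]<stdin>:12: RuntimeWarning: invalid value encountered in cast
<stdin>:13: RuntimeWarning: invalid value encountered in cast
```

View pics/crop1.png

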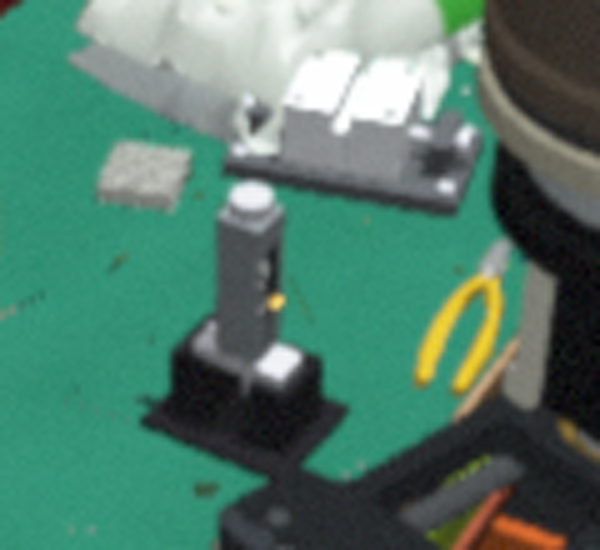

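View pics/crop2.png

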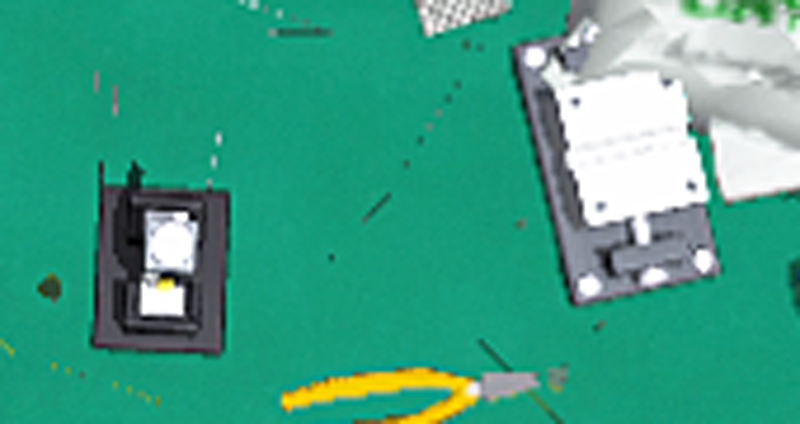

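The scene and top pictures show these candidates:
- The upright grey gauge in its black stand, at scene (320,215) and top (354,220). The cap reads z≈0.125, where 0.125 is expected.
- The grey stick lying on the blue mat, at scene (318,365) and top (220,293).
- The post bar at scene (345,315) and top (268,280).

I choose the upright gauge in the black stand. The close crop shows its barrel, cap, foot and brass pointer, with the pointer facing world -x. The fixture is at top (450,198), its block top z≈0.049, yaw≈+0.24.

Call:
carry_out --pt "5 -6 3 0.1 9.18" --pt "10 -12 4 0.2 9.18" --pt "15 -18 5 0.3 9.18" --pt "20 -24 5 0.3 9.18" --pt "22 -29 5 0.3 9.18" --pt "22 -29 5 0.3 9.18" --pt "22 -29 5 0.3 9.18" --pt "22 -29 5 0.3 9.18" --pt "22 -29 5 0.3 9.18" --pt "22 -29 5 0.3 9.18" --pt "22 -29 5 0.3 9.18" --pt "22 -29 5 0.3 9.18"

```text
clock: 1.3
position: [0.4338, 0.2978, 0.3413]
ee_rot: [-0.076, -3.14, 0.002]
force: [-0.6, -0.4, -0.1]
width: 0.999
```

```bash
python3 - <<'E'
from h import *
s=arm.observe();print(s['clock'],s['position'],s['ee_rot'],s['force'],s['joints'])
print(np.array(arm.get_calibration('wrist')['tool_from_camera']).round(3))
im,d,P,c=grab('wrist'); save('w1',im); np.savez('pics/w1',im=im,P=P)
im,d,P,c=grab('top');np.savez('pics/top2',im=im,P=P)
# bag heights around fixture from top
p=np.load('pics/top.npz')['P'].reshape(-1,3)
for x0 in np.arange(.44,.68,.03):
    print(round(x0,2),[ (lambda q: round(np.nanpercentile(q,97)*1000) if len(q)>5 else -1)(p[(abs(p[:,0]-x0-.015)<.015)&(abs(p[:,1]-y0-.015)<.015)][:,2]) for y0 in np.arange(-.06,.24,.03)])
E
```

```text
1.3 [0.43378912 0.29784486 0.34127332] [-7.59542200e-02 -3.14014437e+00  2.18292853e-03] [-0.59216846 -0.42599264 -0.13913694] [-0.78162361  0.23323528  0.09682976  1.74441762 -0.02353857  1.16640226
  0.84432132]
[[-0.001 -0.968 -0.25   0.068]
 [ 1.    -0.001  0.    -0.001]
 [-0.    -0.25   0.968 -0.093]
 [ 0.     0.     0.     1.   ]]
0.44 [48, 49, 6, 7, 19, 16, 6, 7, 6, 6]
0.47 [47, 47, 6, 34, 48, 49, 6, 6, 6, 7]
0.5 [60, 49, 24, 51, 53, 52, 6, 7, 6, 7]
0.53 [91, 79, 80, 72, 55, 52, 14, 7, 6, 6]
0.56 [102, 95, 100, 96, 78, 48, 16, 12, 6, 6]
0.59 [117, 119, 118, 88, 71, 32, 14, 15, 545, 545]
0.62 [83, 111, 120, 96, 75, 15, 12, 12, 6, 547]
0.65 [322, 263, 259, 298, 361, 386, 359, 332, 6, 493]
0.68 [394, 394, 394, 394, 393, 394, 394, 394, 393, 394]
```

View pics/w1.png

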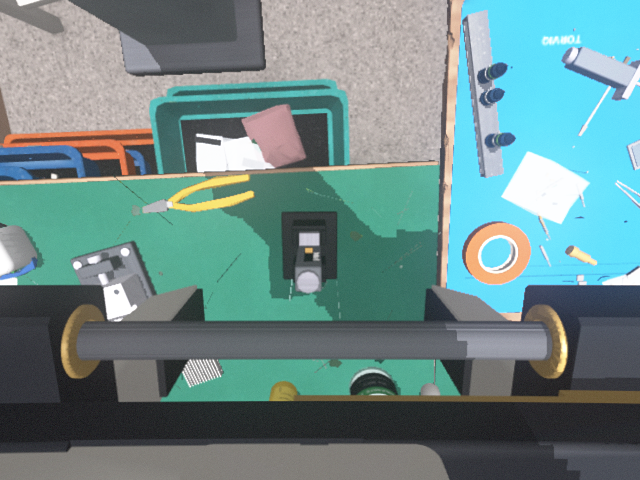

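Wrist view: the gauge cap is at (308,282), with the brass pointer above it at (310,250), which is towards world -x. The stand is around (308,245), and the fixture is at the far left (110,280). Next I look closely at the fixture before grasping.

Call:
carry_out --pt "5 -5 -2 0.1 9.18" --pt "9 -10 -4 0.2 9.18" --pt "9.5 -15 -6 0.28 9.18" --pt "9.5 -20 -8 0.28 9.18" --pt "9.5 -20 -9 0.28 9.18" --pt "9.5 -20 -9 0.28 9.18" --pt "9.5 -20 -9 0.28 9.18" --pt "9.5 -20 -9 0.28 9.18" --pt "9.5 -20 -9 0.28 9.18"

```text
clock: 2.3
position: [0.5292, 0.0994, 0.252]
ee_rot: [-0.366, 3.119, -0.001]
force: [0.6, 0.6, 0.6]
width: 0.997
```

```bash
python3 - <<'E'
from h import *
s=arm.observe();print(s['clock'],s['position'],s['ee_rot'],s['force'])
im,d,P,c=grab('wrist'); save('w2',im); np.savez('pics/w2',im=im,P=P,K=c[0],D=c[1],M=c[2])
for n in ['top','top2','w1']:
    p=np.load(f'pics/{n}.npz')['P'].reshape(-1,3)
    m=(abs(p[:,0]-.475)<.03)&(abs(p[:,1]-.296)<.03)
    q=p[m&(p[:,2]>.119)&(p[:,2]<.135)]; print(n,'cap n',len(q),q.mean(0).round(4),((q.max(0)+q.min(0))/2).round(4))
    # barrel+foot top / stand plate
    r=p[m&(p[:,2]>.03)&(p[:,2]<.05)];print('  lips bbox',np.percentile(r,[1,99],axis=0).round(4).tolist())
    im=np.load(f'pics/{n}.npz')['im'].reshape(-1,3)
    m2=(abs(p[:,0]-.475)<.07)&(abs(p[:,1]-.296)<.06)&(im.astype(int).max(1)<75)&(p[:,2]<.05)
    b=cv2.minAreaRect(p[m2][:,:2].astype(np.float32)); print('  stand rect',b)
E
```

```text
2.3 [0.52920992 0.09935323 0.25197142] [-3.66183195e-01  3.11908263e+00 -1.13112334e-03] [0.59203719 0.61837686 0.57218304]
top cap n 76 [0.4735 0.2916 0.1245] [0.4731 0.2913 0.1247]
  lips bbox [[0.4462, 0.275, 0.0319], [0.504, 0.3088, 0.0491]]
  stand rect ((0.4788154363632202, 0.303358793258667), (0.08594469726085663, 0.0852937400341034), 87.58161163330078)<stdin>:7: RuntimeWarning: Mean of empty slice.
  ret = um.true_divide(
Traceback (most recent call last):
ValueError: zero-size array to reduction operation maximum which has no identity
```

View pics/w2.png

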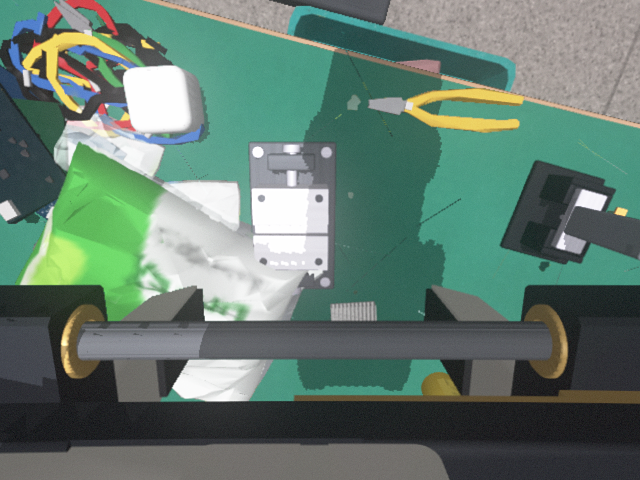

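```bash
python3 - <<'E'
from h import *
f=np.load('pics/w2.npz');save('w2c',f['im'][180:280,240:340],6)
im=f['im'].astype(int).sum(2)//3
for c in (262,275,290,305,318): print(c,im[222:250,c])
f=np.load('pics/w1.npz');P=f['P'];
for v in (270,275,280,285,290): print(v,P[v,296:322:4].round(3).tolist()[::2])
p=P.reshape(-1,3);m=(abs(p[:,0]-.475)<.04)&(abs(p[:,1]-.296)<.03)&(p[:,2]>.1);print(m.sum(),p[m].mean(0),p[m].max(0))
b=P[240:262,300:316]; print('near pointer',b.reshape(-1,3).mean(0))
E
```

```text
262 [254 254 253 254 254 254 254 254 254 255 252 204 162 213 255 255 254 254
 254 254 255 250 233 228 229 231 230 233]
275 [254 254 253 253 254 254 254 254 254 255 252 206 166 208 254 255 254 254
 254 254 254 254 254 254 254 254 254 254]
290 [254 254 252 245 252 254 254 254 254 255 252 205 155 202 255 255 254 254
 254 254 254 254 254 254 254 254 254 254]
305 [255 255 254 254 255 255 255 255 253 250 244 201 160 187 239 250 249 249
 240 233 232 234 231 228 229 229 230 244]
318 [230 232 232 231 229 230 230 231 231 232 206 158 138 144 203 228 228 229
 230 229 229 229 230 230 229 228 227 231]
270 [[0.465, 0.281, 0.116], [0.464, 0.288, 0.12], [0.465, 0.294, 0.12], [0.466, 0.3, 0.116]]
275 [[0.47, 0.281, 0.116], [0.467, 0.288, 0.125], [0.467, 0.294, 0.126], [0.47, 0.3, 0.117]]
280 [[0.471, 0.281, 0.124], [0.471, 0.287, 0.124], [0.472, 0.294, 0.124], [0.474, 0.3, 0.117]]
285 [[0.478, 0.28, 0.117], [0.475, 0.287, 0.126], [0.475, 0.293, 0.126], [0.479, 0.3, 0.117]]
290 [[0.483, 0.28, 0.115], [0.48, 0.287, 0.125], [0.48, 0.293, 0.125], [0.526, 0.299, 0.002]]
799 [0.46934286 0.28997984 0.11934775] [0.48345333 0.30074357 0.12663647]
near pointer [nan nan nan]
```

View pics/w2c.png

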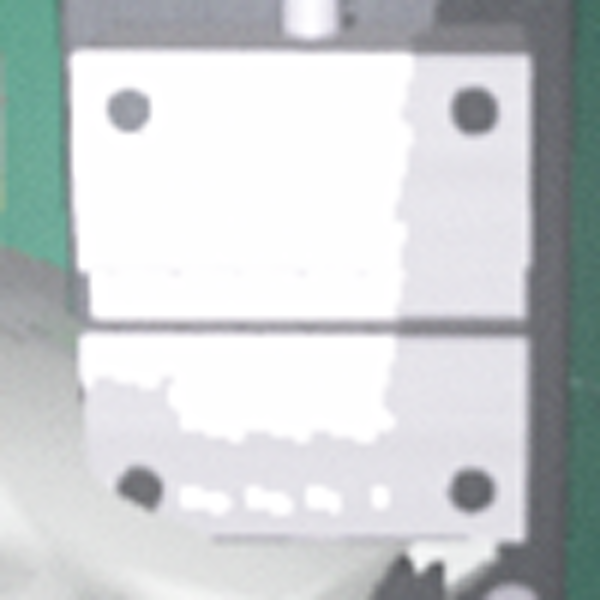

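The crop shows the slot's near (-x) edge at row 225 and its far (+x) edge at row 235.5. The dark strip is the +x wall. The block spans columns 253–328, and the bag overhangs only the block's -y/+x corner.

```bash
python3 - <<'E'
from h import *
f=np.load('pics/w2.npz');P=f['P'];K,D,M=f['K'],f['D'],f['M'];im=f['im']
r=P[190:222,262:318].reshape(-1,3); r2=P[238:258,285:320].reshape(-1,3)
A=np.nanmedian(r,0);B=np.nanmedian(r2,0);print('top z',A,B, 'floor',np.nanmedian(P[227:231,262:318].reshape(-1,3),0))
zt=np.nanmedian(np.r_[r,r2][:,2])
def ray(u,v,z):
    x=cv2.undistortPoints(np.array([[[u,v]]],float),K,D)[0,0];d=M[:3,:3]@np.r_[x,1];return (M[:3,3]+d*(z-M[2,3])/d[2])
g=cv2.cvtColor(im,cv2.COLOR_RGB2GRAY).astype(float)
# far edge: sub-pixel dark->bright below strip per column; block left/right & near edges
us=np.arange(262,322,4);ed=[];nr=[]
for u in us:
    c=g[230:242,u];k=c.argmin();hi=c[k+3];lo=c[k]
    j=k+np.argmax(c[k:]>(hi+lo)/2);t=j-1+((hi+lo)/2-c[j-1])/(c[j]-c[j-1]);ed.append(230+t)
    c=g[184:192,u];mid=(c[0]+c[-1])/2;j=np.argmax(c>mid);nr.append(184+j-1+(mid-c[j-1])/(c[j]-c[j-1]))
print(np.round(ed,1),np.round(nr,1))
E=np.array([ray(u,v,zt) for u,v in zip(us,ed)]);N=np.array([ray(u,v,zt) for u,v in zip(us,nr)])
for L in (E,N):
    a=np.polyfit(L[:,1],L[:,0],1);print('x=%.4f*y+%.4f'%tuple(a),'yaw',-np.arctan(a[0]))
print('near slot edge',ray(290,225,zt),'far',ray(290,235.5,zt), 'right face mid',ray(327.7,224,zt),'left',ray(252,205,zt))
p=np.load('pics/w1.npz')['P'].reshape(-1,3)
m=(abs(p[:,0]-.475)<.03)&(abs(p[:,1]-.29)<.03);q=p[m&(p[:,2]>.1215)];print('w1 cap',len(q),q.mean(0),(np.percentile(q,1,axis=0)+np.percentile(q,99,axis=0))/2,np.ptp(q,axis=0))
s=p[(abs(p[:,0]-.475)<.06)&(abs(p[:,1]-.29)<.05)&(p[:,2]<.014)&(p[:,2]>-.005)]
i1=np.load('pics/w1.npz')['im'];h=cv2.inRange(i1,(0,0,0),(70,70,70))[200:290,270:350]
n,l,st,ce=cv2.connectedComponentsWithStats(h);k=1+st[1:,4].argmax();ys,xs=np.where(l==k)
print('stand px rect',cv2.minAreaRect(np.c_[xs+270,ys+200].astype(np.float32)),st[k])
E
```

```text
top z [0.51031049 0.07602479 0.04826411] [0.53914743 0.09195312 0.04825873] floor [0.5293276  0.07977301 0.03720493]
[234.9 235.  235.  235.1 235.  235.2 235.1 235.1 235.3 235.3 235.3 235.6
 235.6 235.6 235.7] [187.8 187.8 187.8 187.9 187.9 188.  188.  189.  188.8 188.1 188.3 188.2
 188.7 188.5 188.6]
x=-0.2240*y+0.5502 yaw 0.2203292285841496
x=-0.2226*y+0.5143 yaw 0.2189850374291145
near slot edge [0.52439405 0.07949206 0.04826149] far [0.53218495 0.08121971 0.04826149] right face mid [0.51719643 0.10652324 0.04826149] left [0.51628535 0.04921011 0.04826149]
w1 cap 406 [0.47216428 0.28977247 0.12473393] [0.47245377 0.28989165 0.12416232] [0.01837921 0.01854025 0.00506904]
stand px rect ((309.0, 246.5), (69.0, 54.0), 90.0) [  12   12   55   70 2493]
```

Measurements agree with the given sizes (block width 55.7 mm, cap z 0.1247):
- **Gauge:** at (0.4723, 0.2898), yaw −0.048.
- **Slot centre line:** x = −0.224·y + 0.5461, yaw 0.22.
- **Block top:** z ≈ 0.048, with the slot about 11 mm deep by camera depth.

Now I go to the gauge.

Call:
carry_out --pt "-2 5 0 -0.1 9.18" --pt "-4 10 0 -0.2 9.18" --pt "-5.7 15 0 -0.28 9.18" --pt "-5.7 19.04 0 -0.28 9.18" --pt "-5.7 19.04 0 -0.28 9.18" --pt "-5.7 19.04 0 -0.28 9.18" --pt "-5.7 19.04 0 -0.28 9.18" --pt "-5.7 19.04 0 -0.28 9.18" --pt "-5.7 19.04 -3 -0.28 9.18" --pt "-5.7 19.04 -5 -0.28 9.18" --pt "-5.7 19.04 -5 -0.28 9.18" --pt "-5.7 19.04 -5 -0.28 9.18" --pt "-5.7 19.04 -5 -0.28 9.18"

```text
clock: 3.65
position: [0.473, 0.2894, 0.2032]
ee_rot: [0.074, 3.138, 0.0]
force: [0.2, -0.2, 0.5]
width: 0.995
```

```bash
python3 - <<'E'
from h import *
im,d,P,c=grab('wrist'); s=arm.observe();m=R.from_rotvec(s['ee_rot']).as_matrix();print(s['position'],'yaw',np.arctan2(-m[0,1],m[1,1]),m[:,2],s['force'])
save('w3',im[60:300,200:440],2.5); 
p=P.reshape(-1,3);q=p[(abs(p[:,0]-.472)<.03)&(abs(p[:,1]-.29)<.03)&(p[:,2]>.1215)&(p[:,2]<.135)];print(len(q),q.mean(0),(q.max(0)+q.min(0))/2,np.ptp(q,axis=0))
E
```

```text
[0.47292076 0.28965585 0.20323225] yaw -0.04698552975317145 [ 2.55078806e-03  2.53388583e-04 -9.99996715e-01] [0.61975161 0.49092642 0.59063209]
1278 [0.47222294 0.28987775 0.12483204] [0.47267623 0.28981134 0.12431069] [0.01842764 0.01836202 0.00561682]
```

View pics/w3.png

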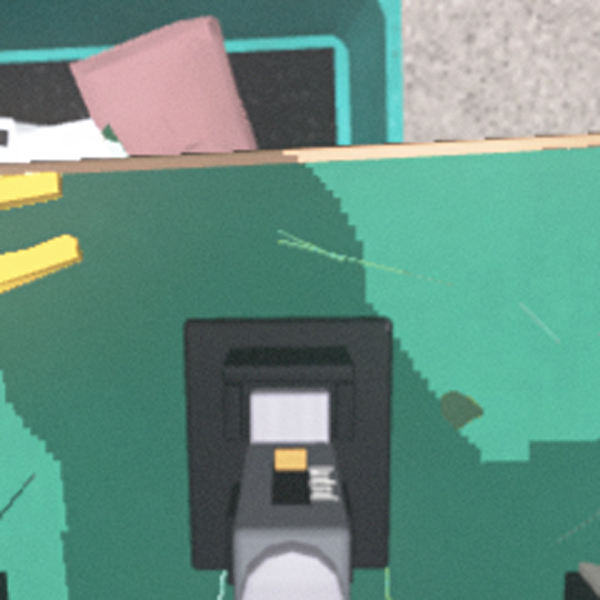

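The gripper is centred on the cap to under 1 mm, the stand looks square to the image, and the pointer (at (290,458) in the crop) faces away from the jaws. Descend and grip.

Call:
carry_out --pt "0 0 -3 0 9.18" --pt "0 0 -5 0 9.18" --pt "0 0 -6.5 0 9.18" --pt "0 0 -7.1 0 9.18" --pt "0 0 -7.1 0 9.18" --pt "0 0 -7.1 0 9.18" --pt "0 0 -7.1 0 9.18" --squeeze 40

```text
clock: 4.4
position: [0.4735, 0.29, 0.1333]
ee_rot: [0.074, 3.137, 0.002]
force: [-0.6, 0.4, 0.3]
width: 0.999
```

Call:
carry_out --pt "0 0 0 0 4" --pt "0 0 0 0 3" --pt "0 0 0 0 2.5" --pt "0 0 0 0 1.5" --pt "0 0 0 0 1.5" --pt "0 0 0 0 1.5" --pt "0 0 0 0 1.5" --pt "0 0 0 0 1.5" --pt "0 0 0 0 1.5" --pt "0 0 0 0 1.5" --squeeze 40

```text
clock: 5.4
position: [0.4735, 0.29, 0.1332]
ee_rot: [0.074, 3.137, 0.002]
force: [-0.0, 0.2, 0.2]
width: 0.237
```

```bash
cat > st.py <<'E'
from h import *
F=[];
s=arm.observe();m=R.from_rotvec(s['ee_rot']).as_matrix();print(round(s['clock'],2),(s['position']*1000).round(2),'yaw %.4f'%np.arctan2(-m[0,1],m[1,1]),'z',m[:2,2].round(4),'F',s['force'].round(2),'T',s['ft_torque'].round(3),'w',round(s['width']*91.8,2))
E
python3 st.py
```

```text
5.4 [473.48 290.01 133.24] yaw -0.0471 z [0.0039 0.0013] F [-0.01  0.2   0.23] T [0.085 0.04  0.01 ] w 21.75
```

Call:
carry_out --pt "0 0 1 0 1.5" --pt "0 0 2 0 1.5" --pt "0 0 4 0 1.5" --pt "0 0 6 0 1.5" --pt "0 0 8 0 1.5" --pt "0 0 8 0 1.5" --pt "0 0 8 0 1.5" --pt "0 0 8 0 1.5"

```text
clock: 6.2
position: [0.473, 0.2897, 0.2126]
ee_rot: [0.074, 3.138, 0.001]
force: [-0.4, -0.4, -1.7]
width: 0.236
```

```bash
python3 st.py; python3 - <<'E'
from h import *
im,d,P,c=grab('wrist'); save('w4',im[100:340,200:440],2.5)
E
```

```text
6.2 [473.02 289.73 212.62] yaw -0.0470 z [0.003  0.0006] F [-0.44 -0.35 -1.74] T [ 0.028  0.028 -0.002] w 21.67
```

Call:
carry_out --pt "1 -4 0 0.1 1.5" --pt "2.5 -8 0 0.2 1.5" --pt "4 -12 0 0.267 1.5" --pt "5 -16 0 0.267 1.5" --pt "5.4 -20 0 0.267 1.5" --pt "5.4 -20 0 0.267 1.5" --pt "5.4 -20 0 0.267 1.5" --pt "5.4 -20 0 0.267 1.5" --pt "5.4 -20 0 0.267 1.5" --pt "5.4 -20 -2 0.267 1.5" --pt "5.4 -20 -3.5 0.267 1.5" --pt "5.4 -20 -3.5 0.267 1.5" --pt "5.4 -20 -3.5 0.267 1.5" --pt "5.4 -20 -3.5 0.267 1.5"

```text
clock: 7.65
position: [0.5274, 0.0903, 0.1782]
ee_rot: [-0.346, 3.119, 0.002]
force: [0.1, 0.0, -1.6]
width: 0.239
```

```bash
python3 st.py; python3 - <<'E'
from h import *
im,d,P,c=grab('wrist'); save('w5',im[100:340,160:480],2.5)
E
```

```text
7.65 [527.4   90.25 178.17] yaw 0.2208 z [0.0035 0.0014] F [ 0.11  0.03 -1.59] T [0.067 0.014 0.013] w 21.92
```

View pics/w5.png

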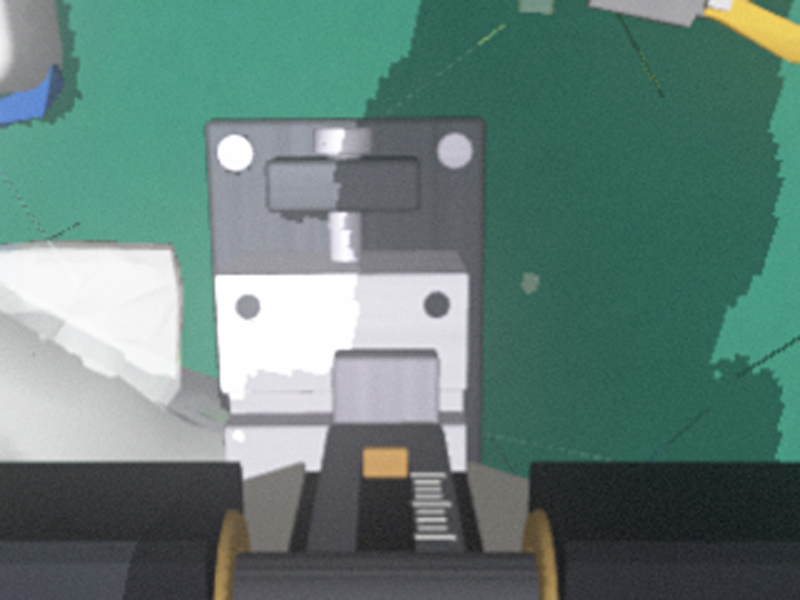

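The gauge is square across the slot, and the dark wall line at about row 418 runs under the foot. Now I feel downward, to about 3 mm below the estimated top.

Call:
carry_out --pt "-0.05 0 -0.5 0 1.5" --pt "-0.05 0 -0.9 0 1.5" --pt "-0.05 0 -1.1 0 1.5" --pt "-0.05 0 -1.2 0 1.5" --pt "-0.05 0 -1.3 0 1.5" --pt "-0.05 0 -1.4 0 1.5" --pt "-0.05 0 -1.5 0 1.5" --pt "-0.05 0 -1.6 0 1.5" --pt "-0.05 0 -1.7 0 1.5" --pt "-0.05 0 -1.7 0 1.5" --pt "-0.05 0 -1.7 0 1.5" --pt "-0.05 0 -1.7 0 1.5"

```text
clock: 8.9
position: [0.527, 0.0901, 0.1613]
ee_rot: [-0.345, 3.119, 0.002]
force: [-0.4, 0.4, -1.3]
width: 0.24
```

```bash
cat > fa.py <<'E'
from h import *
import subprocess
F=[]
for _ in range(6):
    F.append(np.r_[arm.observe()['force'],arm.observe()['ft_torque']]); arm.get_image('top')
print('Favg',np.mean(F,0).round(3),np.std(F,0).round(2))
exec(open('st.py').read())
E
python3 fa.py
```

```text
Favg [ 1.530e-01  1.100e-01 -1.675e+00  5.500e-02 -1.000e-03  7.000e-03] [0.66 0.57 0.25 0.01 0.04 0.02]
9.2 [526.96  90.12 161.26] yaw 0.2205 z [0.0039 0.0015] F [-0.1  -0.38 -1.86] T [-0.001  0.012 -0.015] w 22.0
```

No contact with the tip about 3 mm below the block top, so the probe is in the slot. Continue down gently.

Call:
carry_out --pt "0 0 -0.1 0 1.5" --pt "0 0 -0.2 0 1.5" --pt "0 0 -0.3 0 1.5" --pt "0 0 -0.4 0 1.5" --pt "0 0 -0.5 0 1.5" --pt "0 0 -0.6 0 1.5" --pt "0 0 -0.7 0 1.5" --pt "0 0 -0.8 0 1.5" --pt "0 0 -0.9 0 1.5" --pt "0 0 -1.0 0 1.5" --pt "0 0 -1.0 0 1.5" --pt "0 0 -1.0 0 1.5"

```text
clock: 10.4
position: [0.527, 0.0901, 0.1513]
ee_rot: [-0.345, 3.118, 0.002]
force: [-0.6, -0.5, 1.2]
width: 0.243
```

```bash
python3 fa.py
```

```text
Favg [-0.08   0.217  0.259  0.029  0.148  0.005] [0.55 0.36 0.59 0.04 0.01 0.02]
10.7 [526.98  90.15 151.3 ] yaw 0.2206 z [0.0039 0.0015] F [-1.36 -0.88 -0.21] T [-0.023  0.126  0.022] w 21.78
```

Call:
carry_out --pt "0 0 -0.1 0 1.5" --pt "0 0 -0.2 0 1.5" --pt "0 0 -0.3 0 1.5" --pt "0 0 -0.35 0 1.5" --pt "0 0 -0.4 0 1.5" --pt "0 0 -0.43 0 1.5" --pt "0 0 -0.46 0 1.5" --pt "0 0 -0.46 0 1.5"

```text
clock: 11.5
position: [0.527, 0.0901, 0.1467]
ee_rot: [-0.345, 3.118, 0.002]
force: [-0.9, -0.8, 2.3]
width: 0.236
```

```bash
python3 fa.py
```

```text
Favg [-0.409 -0.27   2.048  0.023  0.177  0.005] [0.4  0.59 0.62 0.02 0.01 0.03]
11.8 [527.    90.13 146.72] yaw 0.2205 z [0.004  0.0015] F [-0.82  0.2   1.94] T [ 0.008  0.172 -0.046] w 22.26
```

Call:
carry_out --pt "0 0 -0.02 0 1.5" --pt "0 0 -0.04 0 1.5" --pt "0 0 -0.06 0 1.5" --pt "0 0 -0.06 0 1.5"

```text
clock: 12.2
position: [0.527, 0.0901, 0.1464]
ee_rot: [-0.345, 3.118, 0.002]
force: [-1.7, 0.1, 5.7]
width: 0.237
```

```bash
python3 fa.py
```

```text
Favg [-2.082e+00 -5.980e-01  5.524e+00 -6.500e-02  4.570e-01 -5.000e-03] [0.56 0.48 0.3  0.02 0.02 0.03]
12.5 [527.03  90.13 146.41] yaw 0.2204 z [0.0042 0.0016] F [-2.09 -0.67  5.07] T [-0.056  0.487 -0.002] w 21.79
```

Call:
carry_out --pt "0 0 -0.04 0 1.5" --pt "0 0 -0.06 0 1.5" --pt "0 0 -0.07 0 1.5" --pt "0 0 -0.07 0 1.5" --pt "0 0 -0.07 0 1.5"

```text
clock: 13.0
position: [0.527, 0.0901, 0.1464]
ee_rot: [-0.345, 3.118, 0.002]
force: [-4.3, -0.2, 11.1]
width: 0.237
```

```bash
python3 fa.py
```

```text
Favg [-4.262 -0.682 11.132 -0.131  0.884  0.013] [0.62 0.58 0.13 0.03 0.03 0.02]
13.3 [527.    90.12 146.4 ] yaw 0.2205 z [0.0044 0.0018] F [-3.43 -0.63 11.02] T [-0.083  0.821 -0.002] w 21.54
```

Call:
carry_out --pt "0 0 -0.07 0 1.5" --pt "0 0 -0.07 0 1.5" --pt "0 0 -0.07 0 1.5" --pt "0 0 -0.07 0 1.5" --pt "0 0 -0.07 0 1.5" --pt "0 0 -0.07 0 1.5" --pt "0 0 -0.07 0 1.5"

```text
clock: 14.0
position: [0.527, 0.0901, 0.1464]
ee_rot: [-0.345, 3.118, 0.002]
force: [-5.1, -0.4, 11.7]
width: 0.238
```

```bash
python3 fa.py; python3 - <<'E'
from h import *
im,d,P,c=grab('wrist'); save('w6',im[160:330,240:400],3.75)
E
```

```text
Favg [-3.7980e+00 -5.8300e-01  1.1793e+01 -1.3200e-01  8.9300e-01 -5.0000e-03] [0.63 0.35 0.45 0.01 0.03 0.02]
14.3 [526.96  90.13 146.34] yaw 0.2204 z [0.0046 0.002 ] F [-4.07 -0.58 10.78] T [-0.116  0.906 -0.018] w 22.12
```

View pics/w6.png

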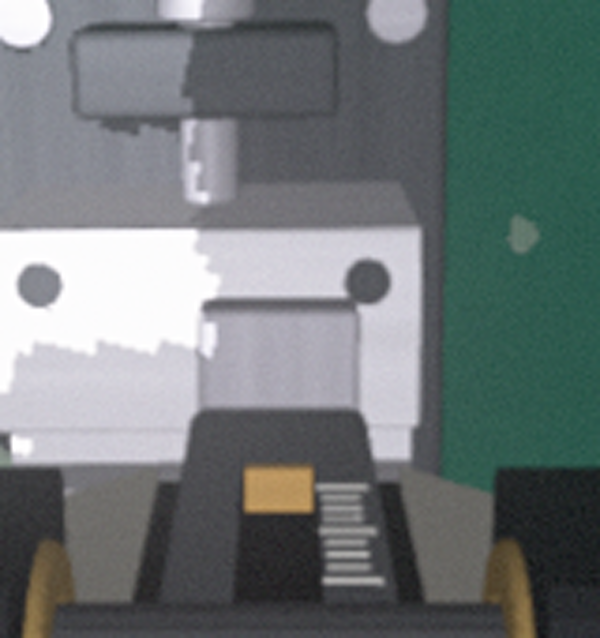

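The foot lies flat on the block, and the pointer tab has risen to the top third of the scale at (278,490). TCP z gives a foot height of 48.2 mm, against a seen block top of 48.3 mm. It was held for more than 1 s at about 13 N total. Lift and return.

Call:
carry_out --pt "0 0 0.2 0 1.5" --pt "0 0 0.6 0 1.5" --pt "0 0 1.2 0 1.5" --pt "0 0 2 0 1.5" --pt "0 0 3 0 1.5" --pt "0 0 4.5 0 1.5" --pt "0 0 6 0 1.5" --pt "0 0 7.5 0 1.5" --pt "-1 4 7.5 -0.1 1.5" --pt "-2.5 8 7.5 -0.2 1.5" --pt "-4 12 7.5 -0.267 1.5" --pt "-5 16 7.5 -0.267 1.5" --pt "-5.35 19.9 7.5 -0.267 1.5" --pt "-5.35 19.99 7.5 -0.267 1.5" --pt "-5.35 19.99 7.5 -0.267 1.5" --pt "-5.35 19.99 7.5 -0.267 1.5" --pt "-5.35 19.99 7.5 -0.267 1.5" --pt "-5.35 19.99 7.5 -0.267 1.5"

```text
clock: 16.15
position: [0.4739, 0.2888, 0.2215]
ee_rot: [0.076, 3.136, 0.001]
force: [-0.6, 0.6, -1.5]
width: 0.238
```

```bash
python3 fa.py
```

```text
Favg [-0.381  0.2   -1.785  0.021  0.034 -0.013] [0.37 0.35 0.22 0.03 0.03 0.03]
16.45 [473.53 289.8  221.36] yaw -0.0469 z [0.0049 0.0007] F [-0.31  0.23 -1.85] T [-0.01   0.048  0.   ] w 21.84
```

Call:
carry_out --pt "0 0.02 -3 0 1.5" --pt "0 0.02 -5.5 0 1.5" --pt "0 0.02 -7 0 1.5" --pt "0 0.02 -7.6 0 1.5" --pt "0 0.02 -8 0 1.5" --pt "0 0.02 -8.3 0 1.5" --pt "0 0.02 -8.5 0 1.5" --pt "0 0.02 -8.6 0 1.5" --pt "0 0.02 -8.6 0 1.5" --pt "0 0.02 -8.6 0 1.5"

```text
clock: 17.45
position: [0.4737, 0.2901, 0.1357]
ee_rot: [0.074, 3.135, 0.002]
force: [1.0, 0.6, -1.5]
width: 0.237
```

```bash
python3 fa.py
```

```text
Favg [-6.900e-02  1.840e-01 -1.456e+00  2.200e-02  1.000e-03  8.000e-03] [0.72 0.29 0.39 0.02 0.03 0.03]
17.75 [473.55 290.07 135.45] yaw -0.0469 z [0.005  0.0008] F [-0.09  0.05 -1.83] T [ 0.051  0.021 -0.038] w 21.66
```

Call:
carry_out --pt "0 0 -0.05 0 1.5" --pt "0 0 -0.1 0 1.5" --pt "0 0 -0.15 0 1.5" --pt "0 0 -0.2 0 1.5" --pt "0 0 -0.22 0 1.5" --pt "0 0 -0.22 0 1.5" --pt "0 0 -0.22 0 1.5"

```text
clock: 18.45
position: [0.4736, 0.29, 0.1332]
ee_rot: [0.074, 3.136, 0.001]
force: [-0.1, -0.6, -2.1]
width: 0.24
```

```bash
python3 fa.py
```

```text
Favg [-0.041 -0.141 -1.834 -0.006 -0.003  0.007] [0.05 0.55 0.41 0.01 0.04 0.03]
18.75 [473.55 290.05 133.24] yaw -0.0469 z [0.005  0.0008] F [-0.29 -0.87 -1.69] T [ 0.018 -0.011 -0.032] w 21.6
```

Call:
carry_out --pt "0 0 -0.02 0 1.5" --pt "0 0 -0.04 0 1.5" --pt "0 0 -0.06 0 1.5" --pt "0 0 -0.06 0 1.5" --pt "0 0 -0.06 0 1.5"

```text
clock: 19.25
position: [0.4736, 0.2901, 0.1332]
ee_rot: [0.074, 3.136, 0.002]
force: [-2.7, -1.8, 7.2]
width: 0.237
```

```bash
python3 fa.py
```

```text
Favg [-2.558 -1.572  6.988 -0.355  0.533  0.009] [0.28 0.22 0.39 0.02 0.04 0.03]
19.55 [473.58 290.04 133.18] yaw -0.0469 z [0.0052 0.001 ] F [-2.27 -1.66  7.19] T [-0.38   0.55   0.033] w 22.1
```

Seated on contact at the grasp height. Relieve the force, open, then lift.

Call:
carry_out --pt "0 0 0 0 1.5" --pt "0 0 0.01 0 1.5" --pt "0 0 0.01 0 2.6" --pt "0 0 0.01 0 4" --pt "0 0 0.01 0 6" --pt "0 0 0.01 0 8" --pt "0 0 0.01 0 8" --pt "0 0 0.01 0 8" --pt "0 0 0.01 0 8"

```text
clock: 20.45
position: [0.4735, 0.2901, 0.1333]
ee_rot: [0.074, 3.136, 0.002]
force: [-0.7, -0.0, -0.9]
width: 0.758
```

Call:
carry_out --pt "0 0 1 0 8" --pt "0 0 3 0 8" --pt "0 0 6 0 8" --pt "0 0 7 0 8" --pt "0 0 7 0 8" --pt "0 0 7 0 8" --pt "0 0 7 0 8"

```text
clock: 21.15
position: [0.473, 0.2897, 0.2022]
ee_rot: [0.074, 3.137, -0.0]
force: [0.2, 0.9, 0.9]
width: 0.873
```

```bash
python3 fa.py; python3 - <<'E'
from h import *
im,d,P,c=grab('wrist'); save('w7',im[60:300,200:440],2.5)
p=P.reshape(-1,3);q=p[(abs(p[:,0]-.472)<.03)&(abs(p[:,1]-.29)<.03)&(p[:,2]>.1215)&(p[:,2]<.135)];print(len(q),q.mean(0),(q.max(0)+q.min(0))/2,np.ptp(q,axis=0))
# brass pointer pixels -> position in both pics
hsv=cv2.cvtColor(im,cv2.COLOR_RGB2HSV);m=cv2.inRange(hsv,(12,90,100),(28,255,255));m[:160]=0;m[:, :290]=0;m[:,340:]=0;m[300:]=0
ys,xs=np.where(m>0);print(len(ys),xs.mean(),ys.mean(),np.nanmedian(P[m>0],0))
E
```

```text
Favg [ 0.192  0.407 -0.102  0.011 -0.     0.005] [0.33 0.33 0.59 0.02 0.03 0.02]
21.45 [473.44 289.94 202.84] yaw -0.0469 z [0.0046 0.0005] F [0.22 0.3  0.21] T [ 0.038 -0.042 -0.03 ] w 79.84
1289 [0.4722806  0.28943059 0.12482035] [0.47282521 0.28930677 0.12437902] [0.01884922 0.01858229 0.00575201]
126 313.984126984127 245.42857142857142 [0.45984592 0.29018295 0.08083818]
```

View pics/w7.png

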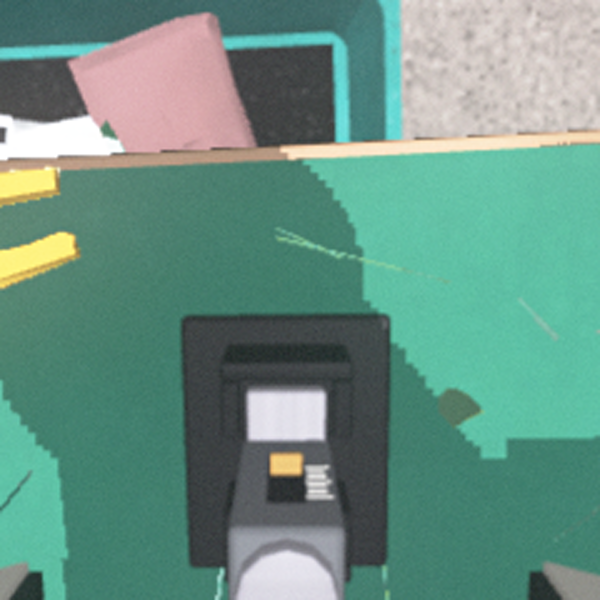

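The gauge stands in its stand as before (cap shifted by under 1 mm) and the gripper is clear. A quick check of the pointer's rise, before versus after:

```bash
python3 - <<'E'
from h import *
c=arm.get_calibration('wrist');K=np.array(c['intrinsics']);D=np.array(c['D']);TC=np.array(c['tool_from_camera'])
s=arm.observe();rot=s['ee_rot']
for n,pos,rv,cap in [('w3',[.47292,.28966,.20323],[.074,3.138,0],[.4727,.2898]),('w7',[.47344,.28994,.20284],[.074,3.137,0],[.4728,.2893])]:
    im=cv2.resize(cv2.imread(f'pics/{n}.png'),(240,240),interpolation=cv2.INTER_AREA)
    m=cv2.inRange(cv2.cvtColor(im,cv2.COLOR_BGR2HSV),(12,90,100),(28,255,255));m[:140]=0
    ys,xs=np.where(m>0);T=np.eye(4);T[:3,:3]=R.from_rotvec(rv).as_matrix();T[:3,3]=pos;M=T@TC
    out=[]
    for v in (ys.min()-.5,ys.mean(),ys.max()+.5):
        x=cv2.undistortPoints(np.array([[[xs.mean()+200,v+60]]]),K,D)[0,0];d=M[:3,:3]@np.r_[x,1]
        t=(cap[0]-.0135-M[0,3])/d[0];out.append(((M[2,3]+d[2]*t)*1000).round(1))
    print(n,len(ys),ys.min(),ys.max(),out)
E
python3 st.py
```

```text
w3 125 179 188 [np.float64(64.5), np.float64(76.6), np.float64(87.7)]
w7 125 181 190 [np.float64(71.2), np.float64(82.7), np.float64(93.2)]
21.5 [473.49 289.97 202.97] yaw -0.0470 z [0.0048 0.0007] F [ 1.09 -0.22  0.28] T [ 0.053 -0.011  0.016] w 79.69
```

```bash
python3 -c "
from cell import arm
print(arm.sign_off())"
```

```text
the job is handed in; nothing more can be done
None
```

I measured the slot with the depth gauge, put the gauge back in its stand and handed the job in at about 21.5 s. Signing off gives no verdict, so whether it passed is not confirmed.

- **Feeling for the slot:** The probe went about 3 mm below the block's top without touching anything, so it entered the slot on the first try.
- **Pressing:** I pressed until the wrist showed about 13 N in total and held it for more than a second. The foot came out at z ≈ 48.2 mm, against a block top seen at 48.3 mm.
- **Return:** The gauge's cap is within 1 mm of where it started and at its original height, with the gripper clear above it.
- **Pointer:** The images show it rose about 6 mm, plus its unknown 0–2 mm start. Camera depth put the slot at about 11 mm deep, which would read about 7 mm. This is a coarse check, not one good to the 1 mm judged.

- **Foot contact:** While pressing there was a sideways force of about 4 N and some tilting moment. The foot may have borne a little more on its −x edge. The tool's own tilt was only 0.005 rad, against the 0.04 allowed.
- **Loose things:** I did not measure the surrounding objects afterwards. The force readings I took showed no unexpected contact.

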